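# Load the punching board into the die press bed

## Robot

A 7-joint arm with a two-finger parallel gripper is mounted at the origin on the work surface. World frame = base frame: x ahead of the robot, y to its left, z up, the work surface at z = 0. Lengths are in m, angles in rad, forces in N, time in s.
With the tool pointing down it reaches from about 0.4 to 0.875 m from the base axis. Payload 19.3 kg.
Tool frame: the origin (TCP) lies at the very end of the fingers, on their centre line; the grasp point (between the pads) lies 19 mm behind it; z points along the fingers, y is the direction in which the jaws open and shut (so a half turn about z gives the same grasp; the last joint's range is limited). The gripper opens to 85 mm and grips with 20 to 120 N. Pads are 22 mm wide; open, the fingers measure 114 mm over their backs; the gripper's body (76 mm by 85 mm) begins 54 mm behind the grasp point. The pads swing forward as they close: fully open they stand 13 mm farther back than shut.
Start: joints at [1.05, 0.521, -0.036, 1.599, 0.021, 1.021, -0.113], TCP at [0.272, -0.563, 0.231] pointing down, gripper open.
Joint ranges: [-2.91, 2.91], [-0.3, 2.13], [-1.5, 1.42], [0.17, 2.43], [-1.26, 4.41], [0.16, 1.93], [-2.52, 2.52]. Speed limits (rad/s): [1.89, 1.89, 2.39, 2.39, 3.01, 3.01, 3.01].

## Interface

Orientations are given as [roll, pitch, yaw] about the fixed x, y, z axes, in that order (R = Rz(yaw) Ry(pitch) Rx(roll)).
In Python, from workcell import bot gives the robot as it stands.
- The arm moves only by the tool carry_out, never from a script. Its argument "targets" is a list of rows, each a list of 7 numbers: the shift along the tool's x, y, z in mm, then the turn, a rotation vector about the tool's x, y, z in units of 6 degrees (1.0 is 6 degrees), then the closure in counts, from 0 (fully open) to 255 (shut). A call has 1 to 5 rows; each row shifts and turns the commanded pose from where the row before left it, along the tool's axes as they then stand; what a row does not reach is not made up. A row lasts 1/12 s, in which the tool goes at most 41.7 mm and 7.16 degrees, less where a joint would pass 70% of its speed; a pose out of reach is approached as far as the arm can. A call is refused whole if a number of a shift passes 41.7 or a number of a turn 1, either way. A call with a gripper value outside its range is refused whole. The fingers move at their own pace and stop on an object; "force" is the grip in N (left out, the last holds). Time passes only in rows, so rows that do not move let the fingers close. It gives the time, the measured TCP pose, the force and the opening at its end, in the units of the state.
- bot.observe(): the state, without advancing time (a new reading comes with each control period).
- bot.grab_frame(name): name is "side" or "top"; returns a dict with "color" (420x560x3 uint8, red, green, blue), "z_map" (420x560 float32, m along the optical axis (not along the pixel's ray), 0 where there is no reading), "K" (3x3 intrinsics, pixels), "k1" (the pictures are not rectified: a ray, as slopes to the right and down, at radius r is drawn at 1 + k1 r^2 times it, then the intrinsics apply), "cam_to_world" (4x4, takes a point from camera to world coordinates). Camera axes: x right, y down, z forward; pixel columns grow to the right and rows downward; lengths in m; the calibration is good to about 2 mm. A picture is of the moment at which its call begins.
- bot.job_done(): hands the job in, once; it reports no verdict.
The state is a dict: "clock": time; "qpos": joint angles; "qd": joint speeds; "joint_efforts": joint torques, N m; "position": TCP position; "tool_rot": TCP orientation; "force": force on the tool from outside, world axes, zero at the start; "moment": the same for the moment, N m; "grip_width": finger opening in m.
Only numpy, scipy, OpenCV 4.12 (cv2) and the standard library are available. Lean on these libraries where they do the work, as an engineer would, in place of code of your own. Each camera call takes 0.05 s, during which the arm holds its last target. There are 200 camera calls.

## Task

Push the white punching board straight up the ramp of the press and over its lip, so that it drops flat into the bed, and press it gently fully home by feel, square against the brass end stop with the stop's sprung buffers pushed right in, without ramming it. Then swing the red-knobbed latch right in across the board to lock it, and let go; leave the weight, the tape and the knife where they are.

Things in the scene. Friction and masses are not known exactly. Their poses are not given: they have to be found in the camera images.
- press: Bench die press, fixed; green rails, steel bed. Origin: middle of the inner edge of the bed's front lip, at table height; x points inwards (the way the board is pushed), y left, z up. Lip crest: 12 mm high, flat from x = -4 to 0 mm. Behind it the bed floor is 7 mm high, so the lip holds the board from the front. Column 52 mm thick, 245 mm high at x = 135, y = -145 mm, its beam turned aside
- ramp_toe (a point): Middle of the front edge of the aluminium ramp, at table level, press x = -79 mm; axes as the press's. The ramp rises evenly from here to 12 mm at x = -4 mm and is 236 mm wide
- rail_mouth (a point): Middle between the front ends of the two parallel side rails, on the bed floor at press x = 0; axes as the press's. Rail inner faces at y = +/-82 mm (2 mm play each side of the board), tops 33 mm high, running to x = 200 mm. In front of them flared ends widen to about y = +/-104 mm at x = -60 mm and guide the board in
- board_center (a point): Centre of the loose white punching board, 140 (its x) by 160 (its y) by 25 mm, 0.4 to 0.7 kg, flat before the ramp, its x roughly along the press's x. Too wide to grasp. As its middle passes the lip it tips inwards, the underside of its near edge rising to at most 17 mm above the table; that edge drops behind the lip once the centre is at press x = 70 mm. Seated: centre 19.5, top 32 mm high
- stop: Adjustable brass end stop at the back of the bed. Origin: on the bed floor at press x = 147 mm; axes as the press's. Its cross bar (120 mm wide, 9 to 29 mm above the table) is clamped with its face anywhere from 1 to 21 mm beyond this origin: not measured, to be found by feel. Two black buffer pins stand 3 mm out of that face on weak springs (together 0.2 N, 0.95 N when flush)
- latch (a joint): Turn latch on the left rail, rad, anticlockwise from above: 0 = bar points straight out to the press's +y, pi/2 = to -x (the robot), pi = across the board (-y), its end. Stiff (about 1 N at the knob), stays where left. The bar, 14 mm wide, has its underside 34.5 mm above the table: it clears a seated board by 2.5 mm, not one still up on the lip
- latch_pivot (a point): Pivot of the turn latch, at press x = 45, y = 93 mm, 34.5 mm above the table; axes as the press's
- latch_knob (a point): Middle of the latch's upright round red knob, 16 mm thick, 34 mm tall (40.5 to 74.5 mm above the table), 45 mm from the pivot along the bar
- weight: Loose polished round steel weight, 76 mm wide, 28 mm tall, origin under its centre. Leave alone
- tape: Loose roll of white tape lying flat, 100 mm wide, 22 mm tall, origin under its centre. Leave alone
- knife: Loose utility knife, red handle, closed in use, 180 mm long, 18 mm tall, lying along its x. Leave alone
Mind the look-alikes: they are no part of the job. Of the things shaped like the part that bears board_center, the white one is meant.

How it is judged:
By the outcome, as a careful person would: the job done as asked, in the order asked, and still so for the second after the job is handed in, with the robot touching nothing.
It also fails if it takes over 67 s, if anything falls off the work surface, if the arm or the gripper's body presses on something with over 40 N, if the wrist force passes 120 N, or if a joint passes its speed limit or range.

## Working session

There is one attempt and no reset: what is moved stays moved. The work goes in short steps, Python scripts to look and compute and a tool call to move; the robot and the scene stay as the last step left them, time stands still between calls to the robot, and variables do not carry over. Pictures are saved under pics/ and viewed, about 8 in all and at most 12, crops included, and the job is handed in when it is done.

Besides the shell and the picture viewer there is one more tool, called after "Call:" by a JSON object that holds its "fn" and its "kwargs". carry_out: Moves the arm, as the interface text tells. Its arguments: {"type":"object","properties":{"targets":{"type":"array","items":{"type":"array","items":{"type":"number"}}},"force":{"type":"number"}},"required":["targets"]}

```bash
mkdir -p pics; ls; python3 - <<'E'
from workcell import bot
import cv2,numpy as np
s=bot.observe();print({k:np.round(v,3).tolist() for k,v in s.items()})
for n in("top","side"):
    f=bot.grab_frame(n);np.savez(f"pics/{n}0.npz",**f)
    cv2.imwrite(f"pics/{n}0.png",f["color"][:,:,::-1]);print(n,f["K"].tolist(),f["k1"],np.round(f["cam_to_world"],3).tolist())
E
```

```text
pics
{'clock': 0.0, 'qpos': [1.05, 0.522, -0.036, 1.6, 0.021, 1.021, -0.113], 'qd': [0.0, 0.0, -0.002, -0.0, -0.001, -0.001, -0.001], 'joint_efforts': [0.002, -92.71, 1.98, -36.994, 0.018, 0.008, 0.0], 'position': [0.272, -0.562, 0.231], 'tool_rot': [-3.141, 0.0, 0.451], 'force': [0.659, -0.807, -0.323], 'moment': [0.009, 0.005, 0.014], 'grip_width': 0.085}
top [[428.93325498208105, 0.0, 279.43575563697283], [0.0, 428.93325498208105, 209.319740304502], [0.0, 0.0, 1.0]] 0.004492731580025271 [[-0.073, -0.972, 0.222, 0.26], [-0.997, 0.07, -0.021, 0.061], [0.005, -0.223, -0.975, 1.152], [0.0, 0.0, 0.0, 1.0]]
side [[478.3872019505648, 0.0, 274.67768353237307], [0.0, 478.3872019505648, 210.4056109898101], [0.0, 0.0, 1.0]] -0.019330299873248823 [[-0.717, -0.359, 0.597, -0.386], [-0.697, 0.359, -0.62, 0.959], [0.008, -0.861, -0.508, 0.813], [0.0, 0.0, 0.0, 1.0]]
```

View pics/top0.png

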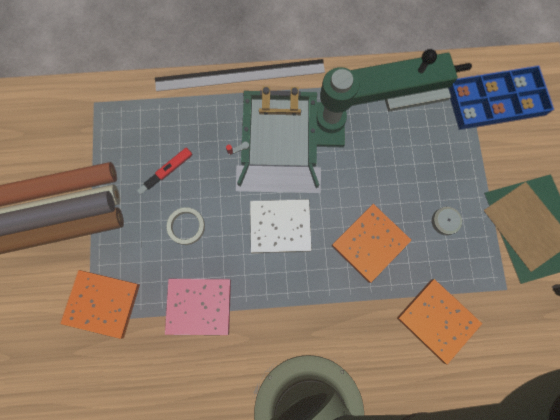

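View pics/side0.png

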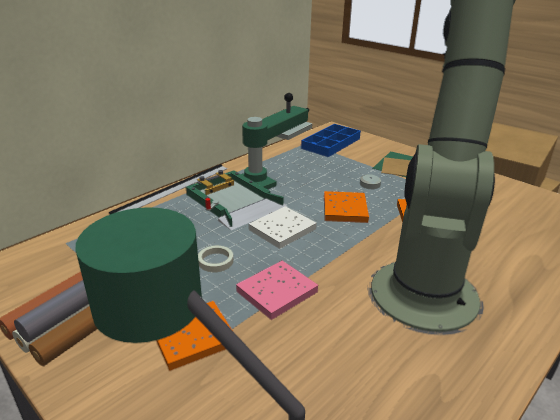

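Top view: press at about (280,135), ramp (279,179), white board (280,226), red knob (229,148), latch pointing left (out), tape (185,226), knife (165,170), weight (448,221). The side view shows the same with the robot at the right. Next, I measure the board and press.

```bash
cat > h.py <<'E'
import numpy as np,cv2
def ray(f,uv):
    uv=np.asarray(uv,float).reshape(-1,2);K=f["K"];k=float(f["k1"])
    d=(uv-[K[0,2],K[1,2]])/[K[0,0],K[1,1]];s=d.copy()
    for _ in range(20): s=d/(1+k*(s**2).sum(1,keepdims=True))
    T=f["cam_to_world"];return T[:3,3],np.c_[s,np.ones(len(s))]@T[:3,:3].T
def plane(f,uv,z):
    o,r=ray(f,uv);return o+r*((z-o[2])/r[:,2:])
def proj(f,P):
    T=f["cam_to_world"];p=(np.atleast_2d(P)-T[:3,3])@T[:3,:3];s=p[:,:2]/p[:,2:]
    return s*(1+float(f["k1"])*(s**2).sum(1,keepdims=True))*[f["K"][0,0],f["K"][1,1]]+[f["K"][0,2],f["K"][1,2]]
def pts(f):
    h,w=f["z_map"].shape;v,u=np.mgrid[:h,:w];o,r=ray(f,np.c_[u.ravel(),v.ravel()])
    return (o+r*f["z_map"].reshape(-1,1)).reshape(h,w,3)
def tri(f,a,g,b):
    o,r=ray(f,a);p,q=ray(g,b);r=r[0];q=q[0]
    t=np.linalg.lstsq(np.c_[r,-q],p-o,rcond=None)[0];A=o+r*t[0];B=p+q*t[1];return (A+B)/2,np.linalg.norm(A-B)
def blob(mask,near=None):
    n,l,st,c=cv2.connectedComponentsWithStats(mask.astype(np.uint8))
    i=[i for i in range(1,n) if st[i,4]>=12]
    i=min(i,key=lambda i:np.hypot(*(c[i]-near))) if near is not None else max(i,key=lambda i:st[i,4])
    return l==i,c[i],st[i]
E
python3 - <<'E'
from h import *
np.set_printoptions(precision=4,suppress=True)
f=dict(np.load("pics/top0.npz"));g=dict(np.load("pics/side0.npz"))
def board(F,near):
    hs=cv2.cvtColor(F["color"],cv2.COLOR_RGB2HSV)
    m=((hs[...,1]<30)&(hs[...,2]>200)).astype(np.uint8)
    m=cv2.morphologyEx(m,cv2.MORPH_CLOSE,np.ones((3,3)))
    b,c,s=blob(m,near);b=b.astype(np.uint8)
    cn=max(cv2.findContours(b,0,1)[0],key=cv2.contourArea)
    print("mask",s,c);return cn
cn=board(f,(280,226));P=plane(f,cn.reshape(-1,2),.025)
r=cv2.minAreaRect((P[:,:2]*1000).astype(np.float32));print("top board",r)
cn=board(g,(283,222))
D=pts(f)
for uv in[(280,226),(280,150),(280,180),(255,170),(229,148),(270,232)]: print(uv,D[uv[1],uv[0]],f["color"][uv[1],uv[0]])
def red(F,near):
    h=cv2.cvtColor(F["color"],cv2.COLOR_RGB2HSV);m=((h[...,0]<6)|(h[...,0]>174))&(h[...,1]>150)&(h[...,2]>80)
    return blob(m,near)[1:]
a=red(f,(229,148));b=red(g,(208,203));print("knob",a,b,tri(f,a[0],g,b[0]))
c=cv2.resize(f["color"][75:260,190:375],None,fx=4.2,fy=3.24*1.0,interpolation=cv2.INTER_CUBIC)
c=cv2.resize(f["color"][80:260,190:370],(600,600),interpolation=cv2.INTER_CUBIC)
d=cv2.resize(g["color"][165:255,170:300],(600,415),interpolation=cv2.INTER_CUBIC)
cv2.imwrite("pics/crop0.png",c[...,::-1]);cv2.imwrite("pics/crop1.png",d[...,::-1])
E
```

```text
mask [278 219   7  10  31] [280.871  222.7097]
top board ((477.187744140625, 37.45764923095703), (16.20551872253418, 22.126131057739258), 70.00946807861328)
mask [ 249  207   67   35 1202] [282.0832 223.47  ]
(280, 226) [0.4702 0.0383 0.0267] [196 198 196]
(280, 150) [0.6909 0.0219 0.0093] [141 147 147]
(280, 180) [0.6042 0.0283 0.005 ] [159 159 165]
(255, 170) [0.6371 0.0959 0.0087] [160 161 168]
(229, 148) [0.6804 0.1588 0.0775] [184  69  67]
(270, 232) [0.4567 0.0661 0.0222] [198 199 197]
knob (array([228.5, 147. ]), array([227, 145,   4,   5,  16], dtype=int32)) (array([207.5333, 202.9111]), array([205, 198,   6,  11,  45], dtype=int32)) (array([0.6864, 0.1589, 0.061 ]), np.float64(0.00810858582940303))
```

View pics/crop0.png

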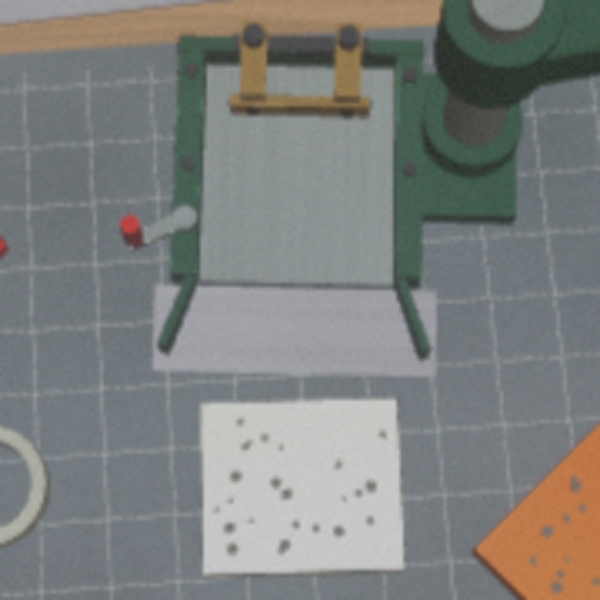

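Crop (scale 3.33, origin (190,80)): board corners about (202,405),(396,400),(403,570),(205,574); ramp front edge (153,370)–(436,376); rail inner edges about x=200 and 395; latch bar from pivot (183,216) to knob (131,226).

```bash
cat > m.py <<'E'
from h import *
np.set_printoptions(precision=4,suppress=True)
def board(f,near,z=.025,th=178):
    m=(f["color"].min(2)>th).astype(np.uint8)
    m=cv2.morphologyEx(m,cv2.MORPH_OPEN,np.ones((3,3)))
    b,c,s=blob(m,near);cn=max(cv2.findContours(b.astype(np.uint8),0,1)[0],key=cv2.contourArea)
    P=plane(f,cn.reshape(-1,2),z)[:,:2]*1000
    (c,wh,a)=cv2.minAreaRect(P.astype(np.float32))
    return np.array(c),wh,(a+45)%90-45
E
python3 - <<'E'
from m import *
f=dict(np.load("pics/top0.npz"));g=dict(np.load("pics/side0.npz"))
print("board",board(f,(280,226)))
A=np.array([190,80])-.35
q=lambda *p:np.array(p)/3.3333+A
c=plane(f,q((202,405),(396,400),(403,570),(205,574)),.025)*1000
print("board corners",c[:,:2],c.mean(0)); 
print("ramp front",plane(f,q((153,370),(436,376)),0)*1000)
# rail inner edges
h=cv2.cvtColor(f["color"],cv2.COLOR_RGB2HSV).astype(int)
G=(h[...,0]>60)&(h[...,0]<95)&(h[...,1]>85)
L=[];R=[]
for v in range(102,162):
    r=np.where(G[v,230:330])[0]+230
    l=r[r<270];k=r[r>290]
    if len(l) and len(k):L.append((l.max()+.5,v));R.append((k.min()-.5,v))
for z in(.033,):
    l=plane(f,L,z)*1000;r=plane(f,R,z)*1000
    for n,p in(("L",l),("R",r)):
        k=np.polyfit(p[:,0],p[:,1],1)
        for _ in range(3):
            e=p[:,1]-np.polyval(k,p[:,0]);s=abs(e)<3;k=np.polyfit(p[s,0],p[s,1],1)
        print(n,k,s.sum(),len(s),"y at 600,800",np.polyval(k,[600,800]))
print("lip/green front ends",plane(f,q((172,278),(420,283)),.033)*1000, "lip",plane(f,q((200,285),(397,287)),.012)*1000)
print("stop face",plane(f,q((230,108),(368,114)),.029)*1000)
print("pivot",plane(f,q((183,216)),.04)*1000,"knobtop",plane(f,q((130,222)),.0745)*1000)
E
```

```text
board (array([472.8208,  37.9735]), (157.32318115234375, 137.3690185546875), -2.4828567504882812)
board corners [[544.5127 113.5444]
 [537.309  -43.9468]
 [398.7321 -37.2025]
 [406.9662 119.2023]] [471.88    37.8993  25.    ]
ramp front [[583.8071 153.7144   0.    ]
 [561.6168 -81.3916   0.    ]]Traceback (most recent call last):
  File "<stdin>", line 20, in <module>
    raise TypeError("expected non-empty vector for x")
TypeError: expected non-empty vector for x
```

View pics/crop1.png

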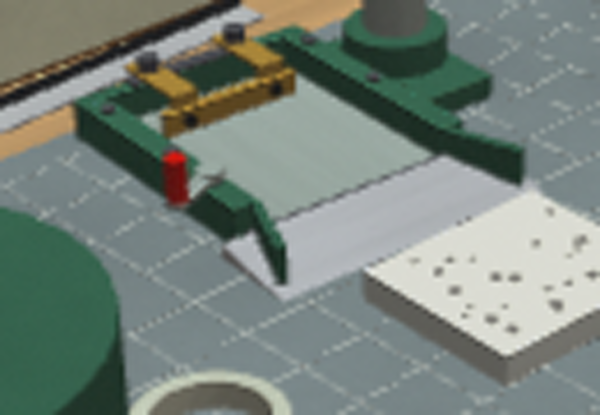

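```bash
python3 - <<'E'
from m import *
f=dict(np.load("pics/top0.npz"))
A=np.array([190,80])-.35
q=lambda *p:np.array(p)/3.3333+A
h=cv2.cvtColor(f["color"],cv2.COLOR_RGB2HSV).astype(int)
for p in((246,140),(314,140),(275,95),(220,130)):print(h[p[1],p[0]],f["color"][p[1],p[0]])
G=(h[...,2]<115)&(h[...,0]>60)&(h[...,0]<90)&(h[...,1]>60)
L=[];R=[]
for v in range(103,160):
    r=np.where(G[v,230:330])[0]+230
    l=r[r<265];k=r[r>295]
    if len(l) and len(k):L.append((l.max()+.5,v));R.append((k.min()-.5,v))
for n,U in(("L",L),("R",R)):
    p=plane(f,U,.033)*1000
    k=np.polyfit(p[:,0],p[:,1],1)
    for _ in range(3):
        e=p[:,1]-np.polyval(k,p[:,0]);s=abs(e)<3;k=np.polyfit(p[s,0],p[s,1],1)
    print(n,k,np.degrees(np.arctan(k[0])),s.sum(),len(s),"y at 600,650,800",np.polyval(k,[600,650,800]))
print("lip",plane(f,q((200,285),(397,287)),.012)*1000)
print("ramp front",plane(f,q((153,370),(436,376)),0)*1000)
print("stop face",plane(f,q((230,108),(368,114)),.029)*1000)
print("pivot",plane(f,q((183,216)),.04)*1000,"knobtop",plane(f,q((130,222)),.0745)*1000)
E
```

```text
[77 66 97] [72 97 86]
[75 70 95] [69 95 82]
[55 22 71] [66 71 65]
[ 99  22 116] [106 113 116]
L [ -0.1003 179.3053] -5.72880272395231 49 50 y at 600,650,800 [119.1127 114.0967  99.0485]
R [-0.0853  1.5152] -4.875215217085197 50 50 y at 600,650,800 [-49.6615 -53.9262 -66.7204]
lip [[651.2424 109.7818  12.    ]
 [637.6499 -54.6176  12.    ]]
ramp front [[583.8071 153.7144   0.    ]
 [561.6168 -81.3916   0.    ]]
stop face [[801.1909  74.4782  29.    ]
 [787.3719 -41.982   29.    ]]
pivot [[702.3898 119.1005  40.    ]] knobtop [[686.5983 159.8056  74.5   ]]
```

Call:
{"fn": "carry_out", "kwargs": {"targets": [[22.5, -31, 0, 0, 0, 0, 0], [22.5, -31, 0, 0, 0, 0, 0], [22.5, -31, 0, 0, 0, 0, 0], [22.5, -31, 0, 0, 0, 0, 0], [22.5, -31, 0, 0, 0, 0, 0]]}}

```text
clock: 0.52
position: [0.3058, -0.3722, 0.2311]
tool_rot: [-3.141, 0.0, 0.451]
force: [1.3, -0.4, 0.9]
grip_width: 0.0857
```

Call:
{"fn": "carry_out", "kwargs": {"targets": [[22.5, -31, 0, 0, 0, 0, 0], [22.5, -31, 0, 0, 0, 0, 0], [22.5, -31, 0, 0, 0, 0, 0], [22.5, -31, 0, 0, 0, 0, 0], [22.5, -31, 0, 0, 0, 0, 0]]}}

```text
clock: 0.93
position: [0.3395, -0.1838, 0.2313]
tool_rot: [3.141, 0.0, 0.451]
force: [1.7, -1.1, 0.3]
grip_width: 0.0852
```

Call:
{"fn": "carry_out", "kwargs": {"targets": [[0, 0, 0, 0, 0, 1, 0], [0, 0, 0, 0, 0, 1, 0], [0, 0, 0, 0, 0, 1, 0], [0, 0, 0, 0, 0, 1, 0], [0, 0, 0, 0, 0, 1, 0]]}}

```text
clock: 1.35
position: [0.3396, -0.1854, 0.2312]
tool_rot: [-3.142, 0.0, -0.078]
force: [-0.3, -0.7, 0.3]
grip_width: 0.0855
```

Call:
{"fn": "carry_out", "kwargs": {"targets": [[3.1, -38.3, 0, 0, 0, 0.15, 0], [3.1, -38.3, 0, 0, 0, 0, 0], [3.1, -38.3, 0, 0, 0, 0, 0], [3.1, -38.3, 0, 0, 0, 0, 0], [3.1, -38.3, 0, 0, 0, 0, 0]]}}

```text
clock: 1.77
position: [0.3713, 0.0057, 0.2314]
tool_rot: [3.141, -0.0, -0.089]
force: [1.2, -0.6, -0.4]
grip_width: 0.0854
```

Call:
{"fn": "carry_out", "kwargs": {"targets": [[3.1, -38.3, 0, 0, 0, 0, 0], [0, 0, 40, 0, 0, 0, 0], [0, 0, 40, 0, 0, 0, 0], [0, 0, 40, 0, 0, 0, 0], [0, 0, 0, 0, 0, 0, 0]]}}

```text
clock: 2.18
position: [0.3745, 0.0417, 0.1058]
tool_rot: [3.14, 0.01, -0.087]
force: [-1.0, -0.6, -1.5]
grip_width: 0.0854
```

Call:
{"fn": "carry_out", "kwargs": {"targets": [[4, 0, 30, 0, 0, 0.06, 0], [0, 0, 30, 0, 0, 0, 0], [0, 0, 0, 0, 0, 0, 0]]}}

```text
clock: 2.43
position: [0.3809, 0.0412, 0.0494]
tool_rot: [3.14, 0.004, -0.095]
force: [-1.5, -0.9, -0.9]
grip_width: 0.0851
```

```bash
python3 - <<'E'
from m import *
from workcell import bot
s=bot.observe();print({k:np.round(v,3).tolist() for k,v in s.items()})
g=bot.grab_frame("side");f=bot.grab_frame("top")
c=np.hstack([cv2.resize(g["color"][150:290,190:330],(400,400),interpolation=2),cv2.resize(f["color"][180:320,210:350],(400,400),interpolation=2)])
cv2.imwrite("pics/c2.png",c[...,::-1])
E
```

```text
{'clock': 2.433, 'qpos': [-0.08, 0.519, -0.229, 2.331, 0.358, 0.327, -2.285], 'qd': [0.045, -0.113, -0.065, -0.024, -0.091, 0.149, 0.089], 'joint_efforts': [-1.579, -65.73, 1.498, -13.976, 1.919, -3.213, -1.85], 'position': [0.381, 0.041, 0.049], 'tool_rot': [3.14, 0.004, -0.095], 'force': [-1.522, -0.941, -0.883], 'moment': [0.013, 0.136, -0.086], 'grip_width': 0.085}
```

View pics/c2.png

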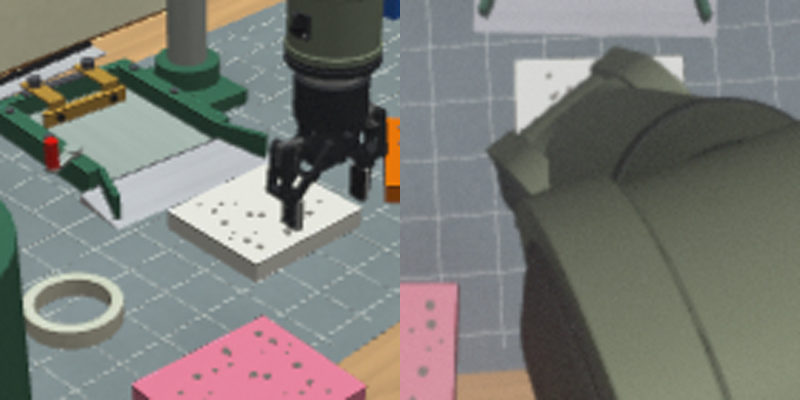

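Side half: gripper over the near edge with left fingertip at pixel about (292,229); board and press undisturbed. I check fingertip height from this pixel.

Call:
{"fn": "carry_out", "kwargs": {"targets": [[0, 0, 30, 0, 0, 0, 0], [0, 0, 10, 0, 0, 0, 0], [0, 0, 0, 0, 0, 0, 0]]}}

```text
clock: 2.78
position: [0.3827, 0.0414, 0.0123]
tool_rot: [3.141, -0.001, -0.095]
force: [-0.4, 0.1, -0.3]
grip_width: 0.0855
```

```bash
python3 - <<'E'
from m import *
from workcell import bot
g=bot.grab_frame("side");s=bot.observe();p=np.array(s["position"]);print(p,s["tool_rot"])
o,r=ray(dict(np.load("pics/side0.npz")),[(292.5,229)])
u=np.array([.9956,-.0941]);v=np.array([.0941,.9956])
c=np.array([.381,.041])
for a in(-.011,0,.011):
    q=c+a*u+.05*v; t=((q-o[:2])@r[0,:2])/(r[0,:2]@r[0,:2]);print(a,o+t*r[0],q)
print("expected px now:",[proj(g,np.r_[p[:2]+a*u+.05*v,p[2]+h]) for a in(0,) for h in(0,.013)])
c=cv2.resize(g["color"][180:280,220:353],(800,600),interpolation=2)
cv2.imwrite("pics/c3.png",c[...,::-1])
E
```

```text
[0.3828 0.0415 0.0129] [ 3.1413 -0.0013 -0.0949]
-0.011 [0.3763 0.0932 0.072 ] [0.3748 0.0918]
0 [0.3816 0.0872 0.0669] [0.3857 0.0908]
0.011 [0.3869 0.0812 0.0617] [0.3967 0.0897]
expected px now: [array([[289.5904, 244.1972]]), array([[289.6979, 240.5334]])]
```

View pics/c3.png

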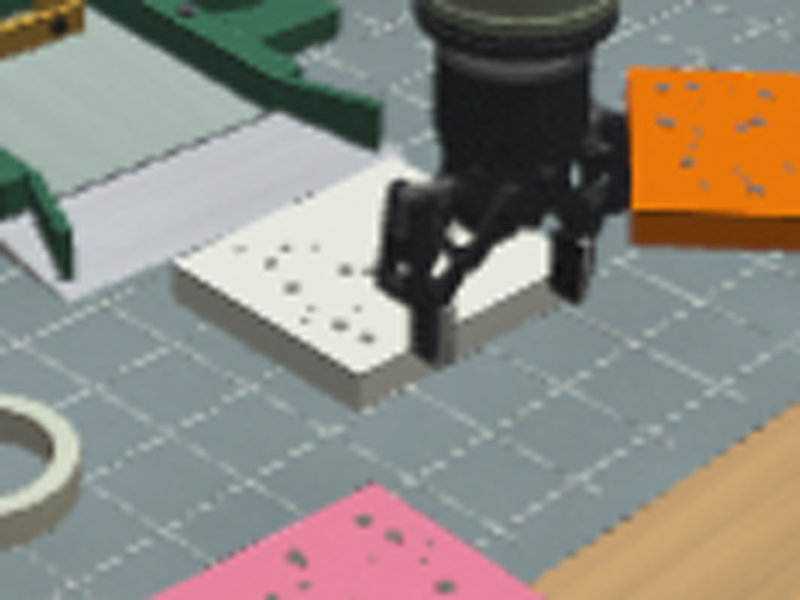

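Fingertip at crop (430,362) → full (291.5,240.2): tips are 13 mm above TCP, just behind the board's near face. Lower and begin the push.

Call:
{"fn": "carry_out", "kwargs": {"targets": [[0, 0, 15, 0, 0, 0, 0], [0, 0, 0, 0, 0, 0, 0], [6, 0, 0, 0, 0, 0, 0], [6, 0, 0, 0, 0, 0, 0], [6, 0, 0, 0, 0, 0, 0]]}}

```text
clock: 3.25
position: [0.4011, 0.0397, -0.0025]
tool_rot: [-3.141, -0.001, -0.095]
force: [-2.4, -0.3, 0.8]
grip_width: 0.0858
```

Call:
{"fn": "carry_out", "kwargs": {"targets": [[7, -0.7, 0, 0, 0, 0, 0], [7, -0.7, 0, 0, 0, 0, 0], [7, -0.7, 0, 0, 0, 0, 0], [7, -0.7, 0, 0, 0, 0, 0], [7, -0.7, 0, 0, 0, 0, 0]]}}

```text
clock: 3.67
position: [0.4358, 0.0399, -0.0037]
tool_rot: [3.142, 0.0, -0.095]
force: [-3.4, 0.1, 1.8]
grip_width: 0.0854
```

Call:
{"fn": "carry_out", "kwargs": {"targets": [[7, -0.8, 0, 0, 0, 0, 0], [7, -0.8, 0, 0, 0, 0, 0], [7, -0.8, 0, 0, 0, 0, 0], [7, -0.8, 0, 0, 0, 0, 0], [0, 0, 0, 0, 0, 0, 0]]}}

```text
clock: 4.08
position: [0.4651, 0.0407, -0.0036]
tool_rot: [-3.141, -0.002, -0.095]
force: [-0.6, -0.5, -0.7]
grip_width: 0.0855
```

```bash
cat > chk.py <<'E'
from m import *
from workcell import bot
import sys
O=np.array([649,30.]);a=np.radians(-5.4);u=np.array([np.cos(a),np.sin(a)]);v=np.array([-u[1],u[0]])
def pr(p):
    d=np.asarray(p)[:2]-O;return np.array([d@u,d@v])
s=bot.observe();p=np.array(s["position"])*1000
print("tcp press",pr(p),"z",p[2],"rot",s["tool_rot"],"F",s["force"],"q7",s["qpos"][6])
E
cat > look.py <<'E'
from chk import *
n=sys.argv[1];g=bot.grab_frame("side");f=bot.grab_frame("top")
np.savez(f"pics/top{n}.npz",**f);np.savez(f"pics/side{n}.npz",**g)
c=np.hstack([cv2.resize(g["color"][140:270,170:300],(400,400),interpolation=2),cv2.resize(f["color"][80:260,190:370],(400,400),interpolation=2)])
cv2.imwrite(f"pics/look{n}.png",c[...,::-1])
E
python3 look.py 1
```

```text
tcp press [-184.0993   -6.6914] z -3.637341655526396 rot [-3.1409 -0.0016 -0.0953] F [-0.6399 -0.5101 -0.7364] q7 -2.2953226933029582
```

View pics/look1.png

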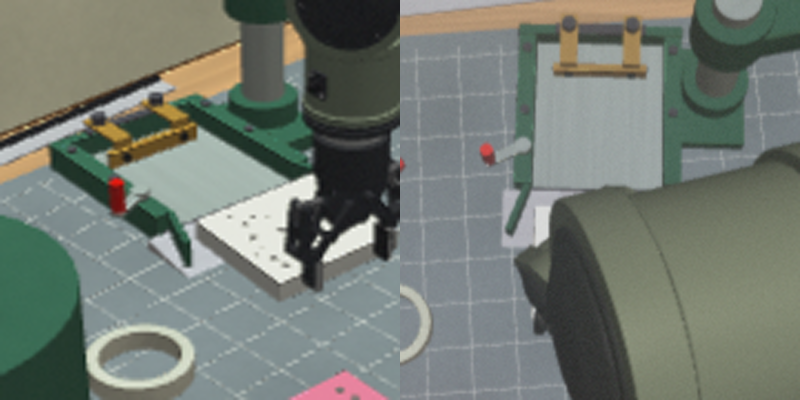

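Side half: board squarely on the fingers, front-left top corner at about (200,222) → full (235,212), just inside the left flare; top view is mostly covered by the arm. Measure that corner.

```bash
python3 - <<'E'
from chk import *
g=dict(np.load("pics/side1.npz"));R=lambda x,y:(170+x*.325-.3,140+y*.325-.3)
def edge(px,z): return pr(plane(g,[R(*px)],z)[0]*1000)
print("front-left corner",edge((198,222),.0325),"near-left",edge((283,285),.025))
A=edge((198,222),.0325);B=edge((283,285),.025);print("left edge yaw rel press",np.degrees(np.arctan2(*(A-B)[::-1])))
# check frame against rail: left rail inner/outer front end, flare tip top
print("flare tip top",edge((183,210),.033),"ramp left corner toe",edge((189,271),0))
E
```

```text
tcp press [-185.5385   -6.9733] z -3.7102202755998523 rot [-3.1413 -0.0005 -0.095 ] F [-0.3064 -0.4989 -0.0214] q7 -2.2961036056377484
front-left corner [-38.6075  70.8146] near-left [-178.5774   70.9554]
left edge yaw rel press -0.05765394645998231
flare tip top [-9.3111 68.8213] ramp left corner toe [-67.1201 104.4826]
```

Call:
{"fn": "carry_out", "kwargs": {"targets": [[6, -1, 0, 0, 0, 0, 0], [6, -1, 0, 0, 0, 0, 0], [6, -1, 0, 0, 0, 0, 0], [6, -1, 0, 0, 0, 0, 0], [6, -1, 0, 0, 0, 0, 0]]}}

```text
clock: 4.6
position: [0.4942, 0.0427, -0.0037]
tool_rot: [-3.142, 0.0, -0.095]
force: [-2.0, 0.8, -0.7]
grip_width: 0.0855
```

Call:
{"fn": "carry_out", "kwargs": {"targets": [[6, -1, -1, 0, 0, 0, 0], [6, -1, -1, 0, 0, 0, 0], [6, 0, -1, 0, 0, 0, 0], [6, 0, -1, 0, 0, 0, 0], [0, 0, 0, 0, 0, 0, 0]]}}

```text
clock: 5.02
position: [0.5193, 0.0422, 0.0006]
tool_rot: [-3.141, -0.002, -0.095]
force: [-0.3, 0.1, -0.9]
grip_width: 0.0855
```

```bash
python3 look.py 2
```

```text
tcp press [-130.3172   -0.0436] z 0.6302315870178355 rot [-3.1411 -0.0015 -0.0953] F [-0.2627  0.061  -0.913 ] q7 -2.2374706080985307
```

View pics/look2.png

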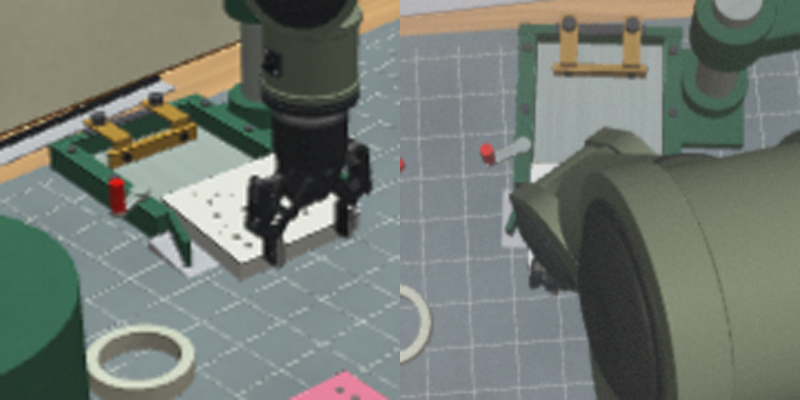

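Board front (top view, (530,165)) now is past the lip and between the rails, square. Continue with fingers raised.

Call:
{"fn": "carry_out", "kwargs": {"targets": [[6, 0, -1.1, 0, 0, 0, 0], [6, 0, -1.1, 0, 0, 0, 0], [6, 0, -1.1, 0, 0, 0, 0], [6, 0, -1.1, 0, 0, 0, 0], [6, 0, -1.1, 0, 0, 0, 0]]}}

```text
clock: 5.53
position: [0.5482, 0.0394, 0.0059]
tool_rot: [-3.142, 0.0, -0.095]
force: [-2.5, 0.4, -0.5]
grip_width: 0.0853
```

Call:
{"fn": "carry_out", "kwargs": {"targets": [[5, 0, -1, 0, 0, 0, 0], [5, 0, 0, 0, 0, 0, 0], [5, 0, 0, 0, 0, 0, 0], [5, 0, 0, 0, 0, 0, 0], [5, 0, 0, 0, 0, 0, 0]]}}

```text
clock: 5.95
position: [0.5728, 0.0371, 0.0068]
tool_rot: [3.142, 0.0, -0.095]
force: [-3.3, 0.4, 1.4]
grip_width: 0.0852
```

Call:
{"fn": "carry_out", "kwargs": {"targets": [[5, 0, 0, 0, 0, 0, 0], [5, 0, 0, 0, 0, 0, 0], [5, 0, 0, 0, 0, 0, 0], [5, 0, 0, 0, 0, 0, 0], [5, 0, 0, 0, 0, 0, 0]]}}

```text
clock: 6.37
position: [0.5978, 0.0347, 0.0068]
tool_rot: [-3.142, 0.0, -0.095]
force: [-0.9, 0.1, -0.1]
grip_width: 0.0851
```

```bash
python3 look.py 3
```

```text
tcp press [-51.3835  -0.124 ] z 6.754534695661535 rot [-3.1416  0.     -0.0948] F [-0.9177  0.1147 -0.0902] q7 -2.1480904662249345
```

View pics/look3.png

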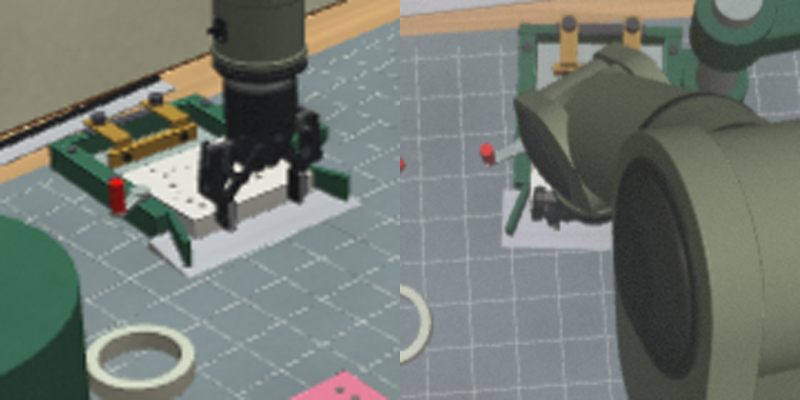

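Board is between the rails, sliding over the lip (near edge on the ramp at side-crop (210,225)). Carry on more slowly.

Call:
{"fn": "carry_out", "kwargs": {"targets": [[4, 0, 0, 0, 0, 0, 0], [4, 0, 0, 0, 0, 0, 0], [4, 0, 0, 0, 0, 0, 0], [4, 0, 0, 0, 0, 0, 0], [4, 0, 0, 0, 0, 0, 0]]}}

```text
clock: 6.88
position: [0.6176, 0.0328, 0.0068]
tool_rot: [3.142, 0.0, -0.095]
force: [-0.9, -1.1, -0.7]
grip_width: 0.0852
```

Call:
{"fn": "carry_out", "kwargs": {"targets": [[3, 0, 0, 0, 0, 0, 0], [3, 0, 0, 0, 0, 0, 0], [3, 0, 0, 0, 0, 0, 0], [3, 0, 0, 0, 0, 0, 0], [3, 0, 0, 0, 0, 0, 0]]}}

```text
clock: 7.3
position: [0.6324, 0.0315, 0.0068]
tool_rot: [-3.142, 0.0, -0.095]
force: [-1.1, -0.6, -0.9]
grip_width: 0.0856
```

Call:
{"fn": "carry_out", "kwargs": {"targets": [[1, 0, 0, 0, 0, 0, 0], [1, 0, 0, 0, 0, 0, 0], [1, 0, 0, 0, 0, 0, 0], [1, 0, 0, 0, 0, 0, 0], [1, 0, 0, 0, 0, 0, 0]]}}

```text
clock: 7.72
position: [0.6372, 0.031, 0.0068]
tool_rot: [3.142, 0.0, -0.095]
force: [-0.2, -0.2, -0.6]
grip_width: 0.0854
```

```bash
python3 look.py 4
```

```text
tcp press [-11.8669  -0.1396] z 6.817646799657733 rot [ 3.1416  0.0001 -0.0948] F [-0.2476 -0.2454 -0.5532] q7 -2.1098499469068828
```

View pics/look4.png

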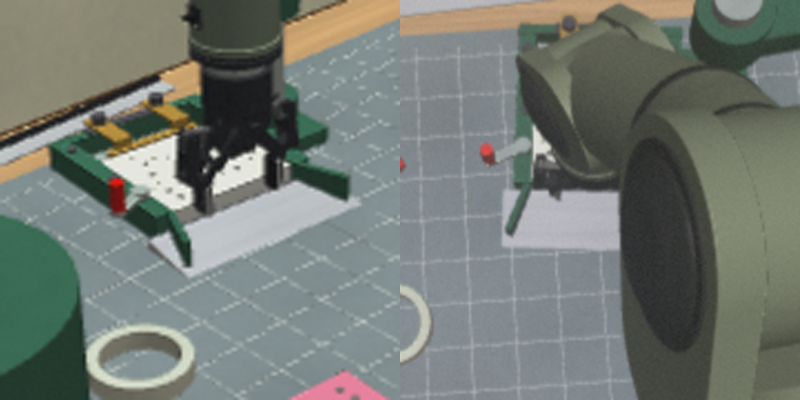

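Side half: board's near edge is at the lip line (near edge (200,215)), lying nearly flat. Now creep in and feel.

Call:
{"fn": "carry_out", "kwargs": {"targets": [[0.6, 0, 0, 0, 0, 0, 0], [0.6, 0, 0, 0, 0, 0, 0], [0.6, 0, 0, 0, 0, 0, 0], [0.6, 0, 0, 0, 0, 0, 0], [0.6, 0, 0, 0, 0, 0, 0]]}}

```text
clock: 8.23
position: [0.6402, 0.0307, 0.0068]
tool_rot: [-3.142, -0.0, -0.095]
force: [-1.3, -0.1, 0.4]
grip_width: 0.0856
```

Call:
{"fn": "carry_out", "kwargs": {"targets": [[0.4, 0, 0, 0, 0, 0, 0], [0.4, 0, 0, 0, 0, 0, 0], [0.4, 0, 0, 0, 0, 0, 0], [0.4, 0, 0, 0, 0, 0, 0], [0.4, 0, 0, 0, 0, 0, 0]]}}

```text
clock: 8.65
position: [0.6421, 0.0305, 0.0068]
tool_rot: [-3.142, 0.0, -0.095]
force: [-2.9, -0.2, 0.2]
grip_width: 0.0854
```

Call:
{"fn": "carry_out", "kwargs": {"targets": [[0.3, 0, 0, 0, 0, 0, 0], [0.3, 0, 0, 0, 0, 0, 0], [0.3, 0, 0, 0, 0, 0, 0], [0.3, 0, 0, 0, 0, 0, 0], [0.3, 0, 0, 0, 0, 0, 0]]}}

```text
clock: 9.07
position: [0.6436, 0.0304, 0.0068]
tool_rot: [-3.142, -0.0, -0.095]
force: [-1.9, -0.4, 0.9]
grip_width: 0.0857
```

Call:
{"fn": "carry_out", "kwargs": {"targets": [[0.3, 0, 0, 0, 0, 0, 0], [0.3, 0, 0, 0, 0, 0, 0], [0.3, 0, 0, 0, 0, 0, 0]]}}

```text
clock: 9.32
position: [0.6445, 0.0303, 0.0068]
tool_rot: [-3.142, 0.0, -0.095]
force: [-2.6, -0.7, 1.5]
grip_width: 0.0856
```

```bash
python3 look.py 5
```

```text
tcp press [-4.475  -0.1493] z 6.785803034730701 rot [-3.1416  0.     -0.0948] F [-2.6396 -0.6649  1.5234] q7 -2.102906524801512
```

View pics/look5.png

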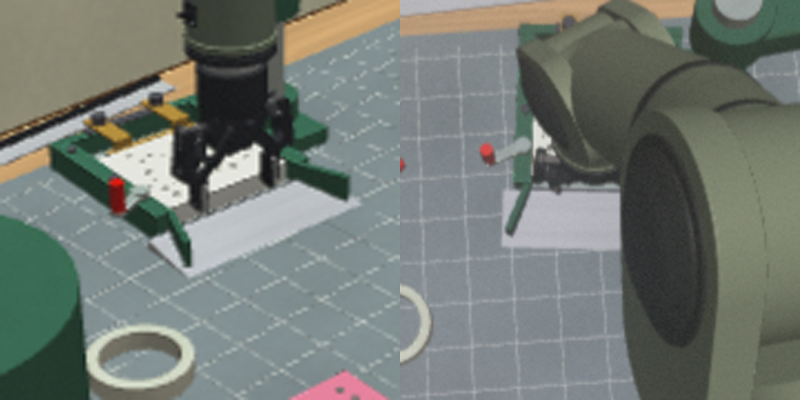

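Board's far edge is now close to the brass bar, whose front face is hidden behind it. (11 viewed; I keep the last for the end.) Keep feeling.

Call:
{"fn": "carry_out", "kwargs": {"targets": [[0.3, 0, 0, 0, 0, 0, 0], [0.3, 0, 0, 0, 0, 0, 0], [0.3, 0, 0, 0, 0, 0, 0], [0.3, 0, 0, 0, 0, 0, 0]]}}

```text
clock: 9.75
position: [0.6457, 0.0302, 0.0068]
tool_rot: [-3.142, 0.0, -0.095]
force: [-3.3, -0.2, 1.7]
grip_width: 0.0852
```

Call:
{"fn": "carry_out", "kwargs": {"targets": [[0.3, 0, 0, 0, 0, 0, 0], [0.3, 0, 0, 0, 0, 0, 0], [0.3, 0, 0, 0, 0, 0, 0], [0.3, 0, 0, 0, 0, 0, 0]]}}

```text
clock: 10.08
position: [0.6469, 0.03, 0.0068]
tool_rot: [-3.142, 0.0, -0.095]
force: [-2.1, 0.3, 1.0]
grip_width: 0.0851
```

Call:
{"fn": "carry_out", "kwargs": {"targets": [[0.3, 0, 0, 0, 0, 0, 0], [0.3, 0, 0, 0, 0, 0, 0], [0.3, 0, 0, 0, 0, 0, 0], [0.3, 0, 0, 0, 0, 0, 0]]}}

```text
clock: 10.42
position: [0.6481, 0.03, 0.0068]
tool_rot: [-3.142, 0.0, -0.095]
force: [-3.9, 0.6, 1.8]
grip_width: 0.0851
```

Call:
{"fn": "carry_out", "kwargs": {"targets": [[0.3, 0, 0, 0, 0, 0, 0], [0.3, 0, 0, 0, 0, 0, 0], [0.3, 0, 0, 0, 0, 0, 0], [0.3, 0, 0, 0, 0, 0, 0]]}}

```text
clock: 10.75
position: [0.6481, 0.0299, 0.0066]
tool_rot: [3.141, 0.002, -0.095]
force: [-12.1, 0.9, 6.7]
grip_width: 0.0853
```

Firm contact: force rose from ~3 to 12 N and TCP stalled at x = 0.648. Ease off slowly, retreat, raise, and check.

Call:
{"fn": "carry_out", "kwargs": {"targets": [[-0.2, 0, 0, 0, 0, 0, 0], [-0.2, 0, 0, 0, 0, 0, 0], [0, 0, 0, 0, 0, 0, 0]]}}

```text
clock: 11.0
position: [0.6481, 0.0299, 0.0065]
tool_rot: [3.141, 0.002, -0.095]
force: [-7.4, 0.5, 2.9]
grip_width: 0.0856
```

Call:
{"fn": "carry_out", "kwargs": {"targets": [[-0.4, 0, 0, 0, 0, 0, 0], [-0.5, 0, 0, 0, 0, 0, 0], [-1, 0, 0, 0, 0, 0, 0], [-10, 0, 0, 0, 0, 0, 0], [-20, 0, 0, 0, 0, 0, 0]]}}

```text
clock: 11.42
position: [0.6186, 0.0327, 0.0069]
tool_rot: [-3.141, -0.002, -0.096]
force: [-0.0, 0.3, -0.6]
grip_width: 0.0859
```

Call:
{"fn": "carry_out", "kwargs": {"targets": [[-20, 0, -30, 0, 0, 0, 0], [-20, 0, -35, 0, 0, 0, 0], [-20, 0, -35, 0, 0, 0, 0], [-20, 0, -35, 0, 0, 0, 0], [-20, 0, -35, 0, 0, 0, 0]]}}

```text
clock: 11.83
position: [0.5167, 0.0424, 0.1784]
tool_rot: [3.142, -0.001, -0.095]
force: [0.9, -0.0, 0.8]
grip_width: 0.0856
```

```bash
cat > seat.py <<'E'
from chk import *
n=sys.argv[1];g=bot.grab_frame("side");f=bot.grab_frame("top")
np.savez(f"pics/top{n}.npz",**f);np.savez(f"pics/side{n}.npz",**g)
for nm,F in(("side",g),("top",f)):
    P=pts(F)*1000;d=P[...,:2]-O;x=d@u;y=d@v
    m=(x>25)&(x<140)&(y>-65)&(y<30)&(F["color"].min(2)>165)&(P[...,2]>10)&(P[...,2]<60)
    if m.sum()>50:
        A=np.c_[x[m],y[m],np.ones(m.sum())];k=np.linalg.lstsq(A,P[m][:,2],rcond=None)[0]
        print(nm,m.sum(),"tilt deg x,y",np.degrees(k[:2]),"z at centre",k@[82,0,1])
cv2.imwrite(f"pics/seat{n}.png",np.hstack([cv2.resize(g["color"][155:255,180:280],(400,400),interpolation=2),cv2.resize(f["color"][80:200,225:345],(400,400),interpolation=2)])[...,::-1])
E
python3 seat.py 6
```

```text
tcp press [-132.85     -0.1084] z 178.42664562632103 rot [ 3.1415 -0.0009 -0.0947] F [ 0.8818 -0.0388  0.8155] q7 -2.0904688096222146
side 414 tilt deg x,y [ 0.1865 -0.1638] z at centre 32.480371976196096
```

Board lies flat (tilt <0.2°) with top at 32.5 mm, so it has dropped. Now to the latch knob at world (686.5, 159.3): approach above with jaws half open.

Call:
{"fn": "carry_out", "kwargs": {"targets": [[31.6, -26.5, 0, 0, 0, 0, 120], [31.6, -26.5, 0, 0, 0, 0, 120], [31.6, -26.5, 0, 0, 0, 0, 120], [31.6, -26.5, 0, 0, 0, 0, 120], [31.6, -26.5, 0, 0, 0, 0, 120]], "force": 20}}

```text
clock: 12.35
position: [0.6892, 0.1603, 0.1768]
tool_rot: [3.142, -0.001, -0.095]
force: [1.0, -0.6, 0.4]
grip_width: 0.0455
```

Call:
{"fn": "carry_out", "kwargs": {"targets": [[0, 0, 35, 0, 0, 0, 120], [0, 0, 0, 0, 0, 0, 120]]}}

```text
clock: 12.52
position: [0.6868, 0.1605, 0.1363]
tool_rot: [3.141, 0.004, -0.093]
force: [-2.5, -0.4, -1.7]
grip_width: 0.0454
```

```bash
python3 - <<'E'
from chk import *
g=bot.grab_frame("side");f=bot.grab_frame("top")
np.savez("pics/top7.npz",**f);np.savez("pics/side7.npz",**g)
def red(F,near):
    h=cv2.cvtColor(F["color"],cv2.COLOR_RGB2HSV);m=((h[...,0]<6)|(h[...,0]>174))&(h[...,1]>130)&(h[...,2]>80)
    return blob(m,near)[1:]
b=red(g,(208,203));print(b,s["position"])
o,r=ray(g,b[0]);print("side ray at z=.0575",plane(g,b[0],.0575)*1000)
E
```

```text
tcp press [ 25.3038 133.4636] z 136.2712007848513 rot [ 3.1406  0.0044 -0.0932] F [-2.4739 -0.4415 -1.6561] q7 -2.198134632072333
(array([207.6383, 203.0638]), array([205, 198,   6,  11,  47], dtype=int32)) [0.6868 0.1605 0.1363]
side ray at z=.0575 [[685.5798 154.4977  57.5   ]]
```

Call:
{"fn": "carry_out", "kwargs": {"targets": [[0, 2, 38, 0, 0, 0, 120], [0, 0, 32, 0, 0, 0, 120], [0, 0, 14, 0, 0, 0, 120], [0, 0, 0, 0, 0, 0, 120]]}}

```text
clock: 12.95
position: [0.6859, 0.1563, 0.0561]
tool_rot: [3.14, 0.003, -0.095]
force: [0.1, -0.7, 0.5]
grip_width: 0.045
```

Call:
{"fn": "carry_out", "kwargs": {"targets": [[0, 0, 0, 0, 0, 0, 255], [0, 0, 0, 0, 0, 0, 255], [0, 0, 0, 0, 0, 0, 255], [0, 0, 0, 0, 0, 0, 255], [0, 0, 0, 0, 0, 0, 255]]}}

```text
clock: 13.37
position: [0.6884, 0.1577, 0.0603]
tool_rot: [-3.14, -0.003, -0.095]
force: [-1.7, 0.5, 10.8]
grip_width: 0.0148
```

```bash
python3 seat.py 8;python3 -c "
from chk import *"
```

```text
tcp press [ 27.2569 130.8018] z 60.3105047167331 rot [-3.1405 -0.0031 -0.0951] F [-1.7044  0.4622 10.7744] q7 -2.2255553576293496
side 417 tilt deg x,y [-0.1597  0.0321] z at centre 32.43944959134333
tcp press [ 27.2601 130.8619] z 60.33798691990057 rot [-3.1404 -0.0031 -0.095 ] F [-0.8063 -0.5356  9.5654] q7 -2.225577518283267
```

Knob gripped (opening 14.8 mm). Swing along the 45 mm arc.

Call:
{"fn": "carry_out", "kwargs": {"targets": [[-5.8, 3.4, -1, 0, 0, 0, 255], [-5.3, 4.2, 0, 0, 0, 0, 255], [-4.5, 4.9, 0, 0, 0, 0, 255], [-3.8, 5.6, 0, 0, 0, 0, 255], [-2.9, 6.1, 0, 0, 0, 0, 255]]}}

```text
clock: 13.88
position: [0.6616, 0.1389, 0.0604]
tool_rot: [-3.138, 0.0, -0.092]
force: [-3.9, 8.4, 3.7]
grip_width: 0.0149
```

```bash
python3 -c "
from chk import *
k=pr(p)-[45,93];print(k,np.hypot(*k),'theta',np.arctan2(-k[0],k[1]),s['grip_width'])"
```

```text
tcp press [  2.2734 109.5931] z 60.40655597091553 rot [-3.1375  0.0004 -0.0922] F [-3.875   8.4144  3.7246] q7 -2.220672559227285
[-42.7266  16.5931] 45.83549671174273 theta 1.2003687344517562 0.014912700697835304
```

Call:
{"fn": "carry_out", "kwargs": {"targets": [[-2, 6.4, 0, 0, 0, 0, 255], [-1, 6.7, 0, 0, 0, 0, 255], [0, 6.8, 0, 0, 0, 0, 255], [1.1, 6.6, 0, 0, 0, 0, 255], [2, 6.5, 0, 0, 0, 0, 255]]}}

```text
clock: 14.3
position: [0.6599, 0.1032, 0.0601]
tool_rot: [-3.14, -0.001, -0.094]
force: [3.1, 5.1, 0.3]
grip_width: 0.0151
```

Call:
{"fn": "carry_out", "kwargs": {"targets": [[3, 6, 0, 0, 0, 0, 255], [3.8, 5.6, 0, 0, 0, 0, 255], [4.6, 4.9, 0, 0, 0, 0, 255], [5.3, 4.2, 0, 0, 0, 0, 255], [5.9, 3.3, 0, 0, 0, 0, 255]]}}

```text
clock: 14.72
position: [0.6805, 0.077, 0.0598]
tool_rot: [-3.14, -0.001, -0.094]
force: [-2.1, 8.9, 3.7]
grip_width: 0.0145
```

```bash
python3 -c "
from chk import *
k=pr(p)-[45,93];print(k,np.hypot(*k),'theta',np.arctan2(-k[0],k[1]),s['grip_width'])"
```

```text
tcp press [26.9586 49.7645] z 59.79466693347223 rot [-3.1401 -0.001  -0.0944] F [-2.0747  8.8603  3.6525] q7 -2.1277471880969423
[-18.0414 -43.2355] 46.8486924213794 theta 2.7462777219341774 0.01445205363042479
```

Call:
{"fn": "carry_out", "kwargs": {"targets": [[6, 0.8, 0, 0, 0, 0, 255], [6, 0.4, 0, 0, 0, 0, 255], [4, 0, 0, 0, 0, 0, 255], [1.5, 0, 0, 0, 0, 0, 255], [0, 0, 0, 0, 0, 0, 255]]}}

```text
clock: 15.13
position: [0.698, 0.0711, 0.0596]
tool_rot: [3.139, -0.001, -0.096]
force: [-1.1, -5.8, 6.5]
grip_width: 0.0147
```

Call:
{"fn": "carry_out", "kwargs": {"targets": [[0.7, 0, 0, 0, 0, 0, 255], [0.7, 0, 0, 0, 0, 0, 255], [0, 0, 0, 0, 0, 0, 255]]}}

```text
clock: 15.38
position: [0.6989, 0.071, 0.0596]
tool_rot: [3.139, -0.0, -0.096]
force: [-4.3, -6.7, 8.4]
grip_width: 0.0151
```

```bash
python3 -c "
from chk import *
k=pr(p)-[45,93];print(k,np.hypot(*k),'theta',np.arctan2(-k[0],k[1]),s['grip_width'])"
```

```text
tcp press [45.8024 45.4823] z 59.6283407852561 rot [ 3.1388 -0.0002 -0.0963] F [-4.2972 -6.659   8.4289] q7 -2.109201602756437
[  0.8024 -47.5177] 47.524456030464904 theta -3.124707155042785 0.015079208091146686
```

Call:
{"fn": "carry_out", "kwargs": {"targets": [[0.7, -0.5, 0, 0, 0, 0, 255], [0.7, 0, 0, 0, 0, 0, 255], [0, 0, 0, 0, 0, 0, 255]]}}

```text
clock: 15.63
position: [0.7004, 0.0708, 0.0596]
tool_rot: [3.138, -0.0, -0.097]
force: [-3.7, -8.9, 7.8]
grip_width: 0.0148
```

Call:
{"fn": "carry_out", "kwargs": {"targets": [[0.4, 0, 0, 0, 0, 0, 255], [0.4, 0, 0, 0, 0, 0, 255], [0, 0, 0, 0, 0, 0, 255]]}}

```text
clock: 15.88
position: [0.701, 0.0707, 0.0596]
tool_rot: [3.138, -0.0, -0.096]
force: [-4.7, -9.1, 9.3]
grip_width: 0.0146
```

Call:
{"fn": "carry_out", "kwargs": {"targets": [[0.7, -0.6, 0, 0, 0, 0, 255], [0.7, -0.6, 0, 0, 0, 0, 255], [0.7, 0, 0, 0, 0, 0, 255], [0, 0, 0, 0, 0, 0, 255]]}}

```text
clock: 16.22
position: [0.7032, 0.0705, 0.0596]
tool_rot: [3.137, 0.0, -0.097]
force: [-5.7, -13.1, 11.4]
grip_width: 0.0147
```

```bash
python3 - <<'E'
from chk import *
k=pr(p)-[45,93];print(k,s['grip_width'])
g=bot.grab_frame("side");np.savez("pics/side9.npz",**g)
h=cv2.cvtColor(g["color"],cv2.COLOR_RGB2HSV);m=((h[...,0]<8)|(h[...,0]>172))&(h[...,1]>120)&(h[...,2]>50)
m[:150]=0;m[260:]=0;m[:,:190]=0;m[:,300:]=0
n,l,st,c=cv2.connectedComponentsWithStats(m.astype(np.uint8));print(st[1:],c[1:])
print("expected knob px",proj(g,np.r_[p[:2]/1000,.0575]),proj(g,np.r_[(O+45*u+48*v)/1000,.0575]))
E
```

```text
tcp press [50.151  45.4582] z 59.61297552342589 rot [ 3.1367  0.0002 -0.0972] F [ -5.6698 -13.0843  11.3877] q7 -2.107311161452863
[  5.151  -47.5418] 0.014737186409146969
[[225 187   4  12  45]] [[226.4667 192.3778]]
expected knob px [[224.116 192.344]] [[224.3869 193.1484]]
```

Call:
{"fn": "carry_out", "kwargs": {"targets": [[0, 1.5, 0, 0, 0, 0, 255], [-1, 0, 0, 0, 0, 0, 200], [0, 0, 0, 0, 0, 0, 130], [0, 0, 0, 0, 0, 0, 130], [0, 0, 0, 0, 0, 0, 130]]}}

```text
clock: 16.68
position: [0.702, 0.0735, 0.0589]
tool_rot: [-3.142, -0.0, -0.095]
force: [-1.0, 0.0, -0.4]
grip_width: 0.0418
```

Call:
{"fn": "carry_out", "kwargs": {"targets": [[0, 0, -35, 0, 0, 0, 130], [0, 0, -38, 0, 0, 0, 130], [-35, 0, -15, 0, 0, 0, 130], [-40, 0, 0, 0, 0, 0, 130], [-40, 0, 0, 0, 0, 0, 130]]}}

```text
clock: 17.1
position: [0.5864, 0.0845, 0.1477]
tool_rot: [-3.141, -0.002, -0.095]
force: [0.7, 1.9, -0.5]
grip_width: 0.0422
```

Call:
{"fn": "carry_out", "kwargs": {"targets": [[-40, 0, -10, 0, 0, 0, 130], [-40, 0, 0, 0, 0, 0, 130], [-40, 10, 0, 0, 0, 0, 130], [0, 39, 0, 0, 0, 0, 130], [0, 39, 0, 0, 0, 0, 130]]}}

```text
clock: 17.52
position: [0.4583, 0.0087, 0.1575]
tool_rot: [3.142, -0.001, -0.09]
force: [1.9, -0.4, -0.8]
grip_width: 0.0419
```

Call:
{"fn": "carry_out", "kwargs": {"targets": [[0, 39, 0, 0, 0, 0, 130], [0, 39, 0, 0, 0, 0, 130], [0, 39, 0, 0, 0, 0, 130], [0, 39, 0, 0, 0, 0, 130], [0, 0, 0, 0, 0, 0, 130]]}}

```text
clock: 17.93
position: [0.4435, -0.1544, 0.1568]
tool_rot: [3.139, 0.0, -0.103]
force: [-1.5, -1.4, -0.9]
grip_width: 0.0416
```

```bash
python3 seat.py 10; python3 - <<'E'
from chk import *
f=dict(np.load("pics/top10.npz"));g=dict(np.load("pics/side10.npz"))
def red(F,near):
    h=cv2.cvtColor(F["color"],cv2.COLOR_RGB2HSV);m=((h[...,0]<6)|(h[...,0]>174))&(h[...,1]>130)&(h[...,2]>80)
    return blob(m,near)[1:]
a=red(f,(264,147));b=red(g,(225,192));print(a,b)
P,e=tri(f,a[0],g,b[0]);print("knob press",pr(P*1000),P[2],e,"tri0",pr([686.4,158.9]))
print("side at .0575",pr(plane(g,b[0],.0575)[0]*1000),"top at .0745",pr(plane(f,a[0],.0745)[0]*1000))
E
```

```text
tcp press [-187.2547 -202.9713] z 156.7671518089504 rot [ 3.1392  0.0003 -0.1028] F [-1.5117 -1.4439 -0.892 ] q7 -1.6967874652596857
side 372 tilt deg x,y [-0.1443  0.177 ] z at centre 32.4554496808986
top 1285 tilt deg x,y [ 0.0966 -0.05  ] z at centre 32.47247709442977
tcp press [-186.604  -197.0365] z 156.83745198320815 rot [ 3.1415 -0.0001 -0.0978] F [0.7434 0.7522 0.479 ] q7 -1.7029872875756842
(array([260.5882, 141.1176]), array([259, 139,   4,   5,  17], dtype=int32)) (array([226.35, 192.75]), array([224, 188,   5,  11,  40], dtype=int32))
knob press [44.0218 45.7946] 0.06013526382803014 0.008811063583938045 tri0 [ 25.1035 131.8476]
side at .0575 [43.1317 41.3941] top at .0745 [41.7043 48.1714]
```

View pics/seat10.png

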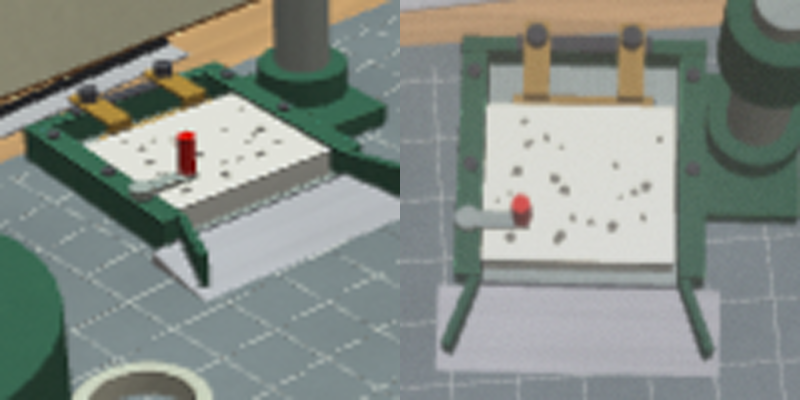

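Last picture (12 of 12): board flat in the bed against the brass bar (top half: far edge (488,103)–(672,106), bar directly behind), latch bar straight across from pivot (467,217) to knob (521,210). I check numerically that the board did not spring back, by comparing its near edge with the side frame taken when the fingers were pushing it at a known TCP, and check the bar angle.

```bash
python3 - <<'E'
from chk import *
def prof(F,xs,ys,z):
    X,Y=np.meshgrid(xs,ys);W=O+X[...,None]*u+Y[...,None]*v
    px=proj(F,np.c_[W.reshape(-1,2)/1000,np.full(X.size,z)]).astype(np.float32)
    return cv2.remap(F["color"].astype(np.float32).min(2),px[:,0].reshape(X.shape),px[:,1].reshape(X.shape),1)
def edge(F,y0,y1,x0,x1,z):
    xs=np.arange(x0,x1,.25);I=prof(F,xs,np.arange(y0,y1,.5),z);g=cv2.GaussianBlur(I,(9,1),2)
    d=np.gradient(g,axis=1);w=np.clip(d,0,None)
    k=w.mean(0);i=k.argmax();s=slice(max(0,i-12),i+13);return (xs[s]*k[s]).sum()/k[s].sum()
L=lambda n:dict(np.load(f"pics/{n}.npz"))
for n in("side5","side6","side8","side10"):
    F=L(n);print(n,"near edge",[round(edge(F,a,b,-5,30,.032),2) for a,b in((66,76),(-76,-66))])
# bar angle from depth (bar top ~40mm) in the top view
F=L("top10");P=pts(F)*1000;d=P[...,:2]-O;x=d@u;y=d@v
C=F["color"].astype(int);m=(x>25)&(x<65)&(y>55)&(y<80)&(C.min(2)<178)&(C.max(2)-C.min(2)<25)
print("bar px",m.sum());vv,uu=np.where(m);Q=plane(F,np.c_[uu,vv],.0405)*1000-np.r_[O,0]
k=np.polyfit(Q[:,:2]@v,Q[:,:2]@u,1);print("bar slope",k,"x at y=93",np.polyval(k,93))
print("top10 board edge y span far/near:",[round(edge(F,a,b,0,30,.032),2) for a,b in((10,40),(-70,-40))])
E
```

```text
tcp press [-186.604  -197.0365] z 156.83745198320815 rot [ 3.1415 -0.0001 -0.0978] F [0.7434 0.7522 0.479 ] q7 -1.7029872875756842
side5 near edge [np.float64(5.13), np.float64(-3.02)]
side6 near edge [np.float64(8.8), np.float64(9.29)]
side8 near edge [np.float64(8.8), np.float64(9.27)]
side10 near edge [np.float64(8.97), np.float64(9.29)]
bar px 59
bar slope [ 0.3046 19.6234] x at y=93 47.95317549927442
top10 board edge y span far/near: [np.float64(11.11), np.float64(10.36)]
```

Near edge advanced 3.7–3.8 mm from that frame, matching the 3.6 mm finger travel to the stall, so no spring-back, and it is square within 0.2°. The bar-angle fit looks polluted; redo it by profiles across the bar.

```bash
python3 - <<'E'
from chk import *
def prof(F,xs,y,z):
    W=O+np.c_[xs]*u+y*v;px=proj(F,np.c_[W/1000,np.full(len(xs),z)]).astype(np.float32)
    return cv2.remap(F["color"].astype(np.float32).min(2),px[:,:1],px[:,1:],1).ravel()
xs=np.arange(20,70,1.)
for n in("top10","side10"):
    F=dict(np.load(f"pics/{n}.npz"));R=[]
    for y in range(56,80,3):
        I=prof(F,xs,y,.0405);k=np.clip(np.median(I)-12-I,0,None)*(abs(xs-45)<14);R.append((y,(xs*k).sum()/k.sum(),k.sum()))
    R=np.array(R);print(n,R.round(1).tolist());k=np.polyfit(R[:,0],R[:,1],1);print("slope",k)
    for y in(60,72):print(y,prof(F,xs[5:45:2],y,.0405).round().astype(int))
E
```

```text
tcp press [-186.604  -197.0365] z 156.83745198320815 rot [ 3.1415 -0.0001 -0.0978] F [0.7434 0.7522 0.479 ] q7 -1.7029872875756842
top10 [[56.0, 49.5, 160.0], [59.0, 40.1, 92.4], [62.0, 40.7, 419.7], [65.0, 41.0, 684.0], [68.0, 40.8, 465.6], [71.0, 40.6, 567.2], [74.0, 41.2, 734.5], [77.0, 41.2, 683.7]]
slope [-0.2092 55.8004]
60 [166 153 156 178 178 147 146 148 153 153 154 158 167 181 195 201 205 206
 207 196]
72 [214 213 213 208 182 147 146 150 154 155 157 162 175 192 205 209 203 201
 206 209]
side10 [[56.0, 36.4, 489.5], [59.0, 34.4, 315.0], [62.0, 33.8, 157.2], [65.0, 35.8, 224.7], [68.0, 36.7, 634.0], [71.0, 36.9, 593.1], [74.0, 37.7, 464.0], [77.0, 38.2, 582.1]]
slope [ 0.1584 25.7198]
60 [200 176 140 110  98 114 134 149 156 157 160 160 158 165 176 190 198 206
 214 216]
72 [188 166 144 123 113 116 132 142 150 154 157 165 175 189 209 214 216 217
 218 218]
```

Bar centreline is constant in x to within 0.5 mm over y = 62–77 mm, within about 0.03–0.05 rad of straight across. The jaws also slipped on the knob at the end, so it was at its stop. Hand in.

```bash
python3 -c "
from workcell import bot
print(bot.job_done(), bot.observe()['clock'])"
```

```text
the job is handed in; nothing more can be done
the job is handed in; nothing more can be done
```

I pushed the white board up the ramp with both open fingers, over the lip and into the bed, then crept it in until it met the end stop. The force rose from about 3 N to 12 N and the fingers stalled at TCP x = 0.648 m. I eased off, gripped the red knob, swung the latch round to its end, let go and moved clear. The job is handed in; the last clock reading was about 18 s of the 67 s allowed.

**Board seated:** its top measures 32.5 mm (32 mm expected) and it lies flat within 0.2°. The near edge is square within about 0.3 mm. After release it had moved 3.7–3.8 mm from an earlier frame, against 3.6 mm of finger travel, so it did not spring back off the buffers. I judged the buffers fully in from the hard contact and this, as they could not be seen behind the board.

**Latch:** in the top view the bar lies straight across the board, within about 0.05 rad. The jaws kept moving about 5 mm past the knob at the end, so I take it to be against its stop.

**Checks that disagreed:**
- My first bar-angle fit gave 0.3 rad off, and the side view's profile fit was also off (0.16 rad). I put these down to holes, shadow and the knob in the mask.
- The two views missed each other by about 8 mm on the knob position.
- The right-hand edge reading in one early side frame was unusable, probably because the gripper covered it.

I did not re-measure the weight, tape and knife. The arm's only low work was at the board and the latch, away from all three.

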